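# Undo the swing bolt of the herb grinder with a fingertip

### The job

Free the lid of the herb grinder without gripping anything: roll a fingertip across the knurled rim of the brass nut, counter-clockwise seen from above, until the nut has made two full turns (not as much as half a turn more, or it nears the end of its thread), leaving the bolt upright in its slot meanwhile. Then push the nut outward, away from the lid, so that the bolt tips out of the slot and hangs down in front of the grinder. Never take the nut between the fingers, and leave the jar, bottle, cap and scoop round the grinder where they are.

Things in the scene. Friction and masses are not known exactly. Their poses are not given: they have to be found in the camera images.
- grinder: small herb grinder, fixed: round white motor housing 130 mm wide, 85 mm high; steel bowl 109 mm wide; flat steel lid 119 mm wide, its top at 172 mm, with a black knob in the middle (26 mm wide, top at 192 mm). Origin under the bowl's axis on the bench, z up; its -x is its front, where the swing bolt stands 78 mm from the axis, in a slot, open to the front, of a steel lug on the lid
- lug_seat (a point): point on the upright bolt's axis, level with the tops of lug and lid (172 mm above the bench), fixed to the grinder. Axes as the grinder's: -x is the way the bolt tips out, +x leads to the lid's middle. The lug is 34 mm wide and ends 19 mm in front of this point, with a lip 3 mm high along its front edge, either side of the slot
- nut_top (a point): middle of the top face of the knurled brass nut, on its axis. Nut 36 mm wide, 22 mm high; tight, its top is 27 mm above the lug; it rises 2.4 mm a turn. Under it lies a steel washer 26 mm wide, trapped behind the lip. The stud stands 9 mm out of the tight nut. A red line from stud to rim shows the nut's angle. The rim grips well (friction about 1), turns under 0.7 N and stays where left
- nut (a joint): turn of the nut in rad: 0 tight, growing counter-clockwise seen from above (loosening); starts at 0 to 0.5; two full turns from tight = 12.6. Below about 9.7 (1.55 turns) the washer is caught behind the lip and the bolt is locked upright; above that it is free. The thread ends at 22
- swing_bolt (a joint): angle of the bolt in rad: 0 upright in the slot (it cannot go behind upright), growing as it tips forward; 2.0 hanging at its stop, the nut then about 45 mm above the bench, 175 mm in front of the bowl's axis. When free, less than 1 N at the nut tips it forward, so press the rim from the front or a side while turning it. Past about 0.4 it falls forward by itself
- bolt_hinge (a point): middle of the bolt's hinge pin, 85 mm straight below lug_seat, in front of the bowl; the pin lies along the grinder's y
- sample_jar_2: open glass jar, 52 mm across, 90 mm high, loose, beside the grinder; origin under its middle. Leave alone
- reagent_bottle_2: brown dropper bottle with black teat, 32 mm across, 96 mm high, loose, beside the grinder; origin under its middle. Leave alone
- jar_cap_2: dark red ribbed jar cap, 46 mm across, 18 mm high, loose, left front of the grinder; origin under its middle. Leave alone
- scoop: green scoop, 28 x 130 x 8 mm, loose, right front of the grinder; origin under its middle. Leave alone

How it is judged:
By the outcome, as a careful person would: the job done as asked, in the order asked, and still so for the second after the job is handed in, with the robot touching nothing.
It also fails if it takes over 64 s, if anything falls off the work surface, if the arm or the gripper's body presses on something with over 40 N, if the wrist force passes 120 N, or if a joint passes its speed limit or range.

### The arm

A 6-joint arm with a two-finger parallel gripper is mounted at the origin on a cart in front of the work surface, level with it; the furniture and walls round the work are solid. World frame = base frame: x ahead of the robot, y to its left, z up, the work surface at z = 0. Lengths are in m, angles in rad, forces in N, time in s.
With the tool pointing down it reaches from about 0.35 to 0.725 m from the base axis. Payload 4.3 kg.
Tool frame: the origin (TCP) lies between the finger pads, 19 mm behind the fingertips; this is the grasp point; z points along the fingers, y is the line along which they close (so a half turn about z gives the same grasp; the last joint's range is limited). The gripper opens to 85 mm and grips with 20 to 120 N. Pads are 22 mm wide; open, the fingers measure 114 mm over their backs; the gripper's body (76 mm by 85 mm) begins 54 mm behind the grasp point. The pads swing forward as they close: fully open they stand 13 mm farther back than shut.
Start: joints at [-1.321, 0.377, 0.081, 1.274, 0, 1.46], TCP at [0.202, -0.538, 0.25] pointing down, gripper open.
Joint ranges: [-2.72, 2.72], [-0.84, 1.66], [-1.02, 1.22], [-1.77, 2.12], [-1.37, 1.28], [-3.14, 3.14]. Speed limits (rad/s): [2.57, 2.57, 3.14, 3.14, 3.14, 3.14].

### API

Orientations are given as a unit quaternion [x, y, z, w].
In Python, from workcell import bot gives the robot as it stands.
- The arm moves only by the shell command python3 -m jog 'ROWS' [FORCE]. ROWS is JSON, a list of rows, each a list of 3 entries, a list of its own where there are three numbers: the shift along the tool's x, y, z in mm, then the turn, a rotation vector about the tool's x, y, z in degrees, then the opening, from 0 (shut) to 1 (fully open). A call has 1 to 5 rows; each row shifts and turns the commanded pose from where the row before left it, along the tool's axes as they then stand; what a row does not reach is not made up. A row lasts 1/12 s, in which the tool goes at most 41.7 mm and 7.16 degrees, less where a joint would pass 70% of its speed; a pose out of reach is approached as far as the arm can. A call is refused whole if a number of a shift passes 41.7 or a number of a turn 7.16, either way. A call with a gripper value outside its range is refused whole. The fingers move at their own pace and stop on an object; FORCE is the grip in N (left out, the last holds). Time passes only in rows, so rows that do not move let the fingers close. It gives the time, the measured TCP pose, the force, the opening and the grip force at its end, in the units of the state.
- bot.get_obs(): the state, without advancing time (a new reading comes with each control period).
- bot.grab_frame(name): name is "scene" or "top" or "wrist"; returns a dict with "frame" (420x560x3 uint8, blue, green, red), "K" (3x3 intrinsics, pixels), "rvec" (rotation vector, rad) and "tvec" (3), from world to camera coordinates, as OpenCV has them. Camera axes: x right, y down, z forward; pixel columns grow to the right and rows downward; lengths in m; the calibration is good to about 2 mm. A picture is of the moment at which its call begins. There is no depth.
- bot.job_done(): hands the job in; it is judged then, once.
The state is a dict: "time": time; "joint_pos": joint angles; "dq": joint speeds; "joint_efforts": joint torques, N m; "tool_pos": TCP position; "ee_rot": TCP orientation; "force": force on the tool from outside, world axes, zero at the start; "torque": the same for the moment, N m; "gripper_width": finger opening in m; "gripper_force": force on a finger pad.
Only numpy, scipy, OpenCV 4.12 (cv2) and the standard library are available. Lean on these libraries where they do the work, as an engineer would, in place of code of your own. Each camera call takes 0.05 s, during which the arm holds its last target. There are 200 camera calls.

## Working session

There is one attempt and no reset: what is moved stays moved. The work goes in short steps, Python scripts to look and compute and a shell command to move; the robot and the scene stay as the last step left them, time stands still between calls to the robot, and variables do not carry over. Pictures are saved under pics/ and viewed, at most 10 in all, crops included, and the job is handed in when it is done.

```bash
mkdir -p pics; ls; cat > h.py <<'E'
import numpy as np,cv2
from workcell import bot
def ray(f,u,v):
    R=cv2.Rodrigues(np.array(f["rvec"],float))[0];t=np.array(f["tvec"],float).ravel()
    d=R.T@np.linalg.inv(np.array(f["K"]))@np.array([u,v,1.]);return -R.T@t,d/np.linalg.norm(d)
def onz(f,u,v,z):
    c,d=ray(f,u,v);return c+d*(z-c[2])/d[2]
def proj(f,p):
    return cv2.projectPoints(np.array([p],float),np.array(f["rvec"],float),np.array(f["tvec"],float),np.array(f["K"],float),None)[0].ravel()
E
python3 - <<'E'
from h import *
import pickle
fs={}
for n in("scene","top"):
    f=bot.grab_frame(n);fs[n]=f;cv2.imwrite(f"pics/{n}0.png",f["frame"]);print(n,ray(f,280,210),f["K"][0])
pickle.dump(fs,open("fs.pkl","wb"));o=bot.get_obs();print(o)
E
```

```text
pics
scene (array([-0.06121507, -0.46855986,  0.58097317]), array([ 0.68106748,  0.57762706, -0.44999341])) [543.22992556   0.         283.8292932 ]
top (array([0.40429057, 0.05316727, 1.14967467]), array([ 0.17931079, -0.00967089, -0.98374494])) [486.98815381   0.         280.83236937]
{'time': 0.1, 'joint_pos': array([-1.32126857e+00,  3.78006126e-01,  7.97805675e-02,  1.27438676e+00,
       -1.21129927e-05,  1.46050414e+00]), 'dq': array([ 7.83936181e-04, -2.10995159e-03,  2.46716546e-03,  7.36587852e-04,
        2.64254059e-05,  1.08805998e-04]), 'joint_efforts': array([ 1.14476530e-03, -4.64692533e+01,  2.70582515e+01,  1.20499576e-02,
       -1.48845820e-04, -8.33739648e-06]), 'tool_pos': array([ 0.20233314, -0.5376481 ,  0.24915322]), 'ee_rot': array([ 9.83859400e-01,  1.78940930e-01, -6.92032706e-05, -9.05372712e-04]), 'force': array([ 0.27742893,  0.1815795 , -0.35815048]), 'torque': array([0.02064457, 0.03483396, 0.03351475]), 'gripper_force': 0.0, 'gripper_width': 0.08537805875478294}
```

View pics/scene0.png

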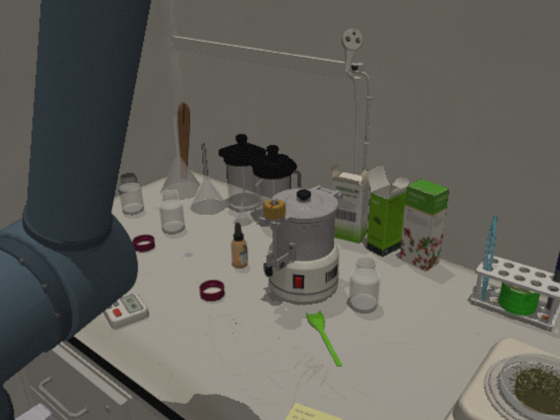

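View pics/top0.png

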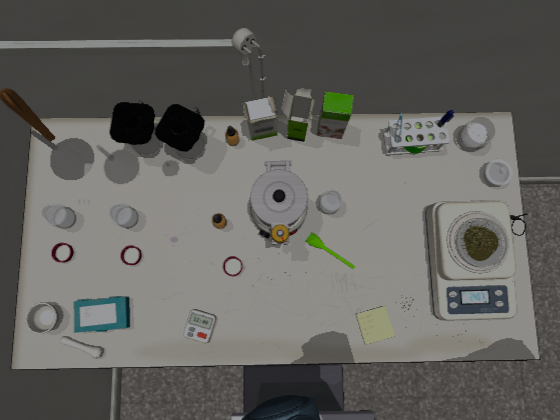

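The scene view shows the grinder at about (304,245) with the brass nut at (275,209). In the top view the nut is at (280,233) and the knob at (279,196). The bottle is to the left of the grinder, the jar to the right, and the cap and scoop in front.

```bash
python3 - <<'E'
from h import *
import pickle
fs=pickle.load(open("fs.pkl","rb"))
def blob(f,lo,hi,box):
    x0,y0,x1,y1=box;h=cv2.cvtColor(f["frame"],cv2.COLOR_BGR2HSV)[y0:y1,x0:x1]
    m=cv2.inRange(h,np.array(lo),np.array(hi));n,_,s,c=cv2.connectedComponentsWithStats(m)
    i=1+np.argmax(s[1:,4]);return c[i]+[x0,y0],s[i]+[x0,y0,0,0,0]
t,s=fs["top"],fs["scene"]
ct,st=blob(t,(12,100,80),(35,255,255),(262,218,300,250));cs,ss=blob(s,(8,90,60),(35,255,255),(255,190,295,228))
print("nut",ct,st,cs,ss);print("nut top onz",onz(t,*ct,.197))
c1,d1=ray(t,*ct);c2,d2=ray(s,*cs)
k=np.linalg.lstsq(np.c_[d1,-d2],c2-c1,rcond=None)[0];print("tri",c1+k[0]*d1,c2+k[1]*d2)
ck,sk=blob(t,(0,0,0),(180,255,45),(265,183,293,209));print("knob",ck,sk,onz(t,*ck,.19))
for n,(u,v),z in [("bottle",(219,221),.09),("jar",(331,203),.09),("cap",(233,267),.018),("scoop1",(310,237),.008),("scoop2",(353,266),.008)]:print(n,onz(t,u,v,z))
cv2.imwrite("pics/c.png",np.hstack([cv2.resize(t["frame"][150:290,210:370],(400,350),interpolation=2),cv2.resize(s["frame"][170:310,200:360],(400,350),interpolation=2)]))
E
```

```text
nut [279.86842105 232.90526316] [271 225  18  17 190] [273.72649573 209.47293447] [263 199  22  20 351]
nut top onz [0.53207875 0.04485438 0.197     ]
tri [0.53345899 0.04476459 0.18671021] [0.53117122 0.04714188 0.1863826 ]
knob [278.54782609 195.51304348] [273 190  12  12 115] [0.60892237 0.04614528 0.19      ]
bottle [0.57501191 0.17734106 0.09      ]
jar [ 0.61141075 -0.07072848  0.09      ]
cap [0.47865669 0.15278533 0.018     ]
scoop1 [ 0.54653251 -0.02768528  0.008     ]
scoop2 [ 0.47685179 -0.12607673  0.008     ]
```

View pics/c.png

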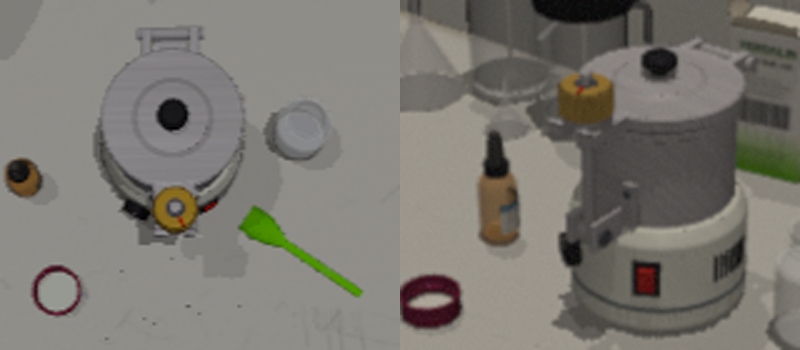

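```bash
J="python3 -m jog"
python3 -m jog '[[[0,0,0],[0,0,-7],0],[[0,0,0],[0,0,-7],0],[[0,0,0],[0,0,-7],0],[[0,0,0],[0,0,-7],0],[[0,0,0],[0,0,-7],0]]' >/dev/null
python3 -m jog '[[[0,0,0],[0,0,-7],0],[[0,0,0],[0,0,-7],0],[[0,0,0],[0,0,-7],0],[[0,0,0],[0,0,-7],0],[[0,0,0],[0,0,-7],0]]' >/dev/null
python3 -m jog '[[[0,0,0],[0,0,-7],0],[[0,0,0],[0,0,-7],0],[[0,0,0],[0,0,-7],0],[[0,0,0],[0,0,-7],0],[[0,0,0],[0,0,-7],0]]' >/dev/null
python3 -m jog '[[[0,0,0],[0,0,-7],0],[[0,0,0],[0,0,-7],0],[[0,0,0],[0,0,-7],0],[[0,0,0],[0,0,-7],0],[[0,0,0],[0,0,-7],0]]' >/dev/null
python3 -m jog '[[[0,0,0],[0,0,-7],0],[[0,0,0],[0,0,-7],0],[[0,0,0],[0,0,-5.4],0]]'
python3 - <<'E'
from h import *
from scipy.spatial.transform import Rotation as R
o=bot.get_obs();print(R.from_quat(o["ee_rot"]).as_matrix().round(3),o["joint_pos"])
E
```

```text
time: 2.02
tool_pos: [0.2023, -0.5378, 0.2494]
ee_rot: [-0.003, 1.0, 0.001, -0.0]
force: [-0.2, -0.7, 0.0]
gripper_width: -0.0002
gripper_force: 0.0
[[-1.    -0.006 -0.   ]
 [-0.006  1.     0.001]
 [ 0.     0.001 -1.   ]] [-1.32131154e+00  3.77751290e-01  8.01326362e-02  1.27438947e+00
 -2.71364016e-05 -1.32712185e+00]
```

```bash
python3 -m jog '[[[-16,38,0],[0,0,0],0],[[-16,38,0],[0,0,0],0],[[-16,38,0],[0,0,0],0],[[-16,38,0],[0,0,0],0],[[-16,38,0],[0,0,0],0]]' >/dev/null
python3 -m jog '[[[-16,38,0],[0,0,0],0],[[-16,38,0],[0,0,0],0],[[-16,38,0],[0,0,0],0],[[-16,38,0],[0,0,0],0],[[-16,38,0],[0,0,0],0]]' 
python3 -m jog '[[[-16,38,0],[0,0,0],0],[[-16,38,0],[0,0,0],0],[[-16,38,0],[0,0,0],0],[[-16,38,0],[0,0,0],0],[[0,0,0],[0,0,0],0]]'
python3 - <<'E'
from h import *
f=bot.grab_frame("wrist");cv2.imwrite("pics/w1.png",f["frame"]);print(ray(f,280,210),proj(f,[.532,.0455,.199]),proj(f,[.609,.046,.192]))
E
```

```text
time: 2.85
tool_pos: [0.3623, -0.1561, 0.2498]
ee_rot: [0.0, 1.0, 0.0, -0.0]
force: [0.5, 0.1, -0.1]
gripper_width: -0.0003
gripper_force: 0.0
time: 3.27
tool_pos: [0.4278, 0.0001, 0.2497]
ee_rot: [-0.005, 1.0, 0.002, 0.001]
force: [0.4, -0.8, 1.2]
gripper_width: 0.0001
gripper_force: 0.0
(array([ 0.34557481, -0.00113154,  0.37352175]), array([ 0.3116255 ,  0.00185178, -0.9502032 ])) [346.68637699 391.53579662] [338.40909954 461.37614044]
```

View pics/w1.png

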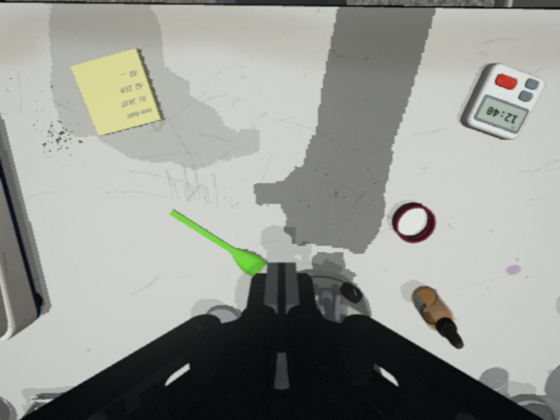

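The wrist camera looks from behind the fingers, so the gripper hides the nut. I'll use the top and scene views to check the angle. Next I'll move down to the pre-contact pose and creep in.

```bash
python3 -m jog '[[[-10,15,0],[0,0,0],0],[[-10,15,10],[0,0,0],0],[[-12,15,20],[0,0,0],0],[[-20,17,20],[0,0,0],0],[[0,0,0],[0,0,0],0]]'
python3 -m jog '[[[-4,0,0],[0,0,0],0],[[-4,0,0],[0,0,0],0],[[-4,0,0],[0,0,0],0],[[0,0,0],[0,0,0],0]]' | grep -E 'pos|force'
python3 -m jog '[[[-2,0,0],[0,0,0],0],[[-2,0,0],[0,0,0],0],[[0,0,0],[0,0,0],0]]'| grep -E 'pos|force'
python3 -m jog '[[[-2,0,0],[0,0,0],0],[[-2,0,0],[0,0,0],0],[[0,0,0],[0,0,0],0]]'| grep -E 'pos|force'
```

```text
time: 3.73
tool_pos: [0.4785, 0.0565, 0.1962]
ee_rot: [-0.0, 1.0, 0.0, -0.002]
force: [-0.6, -0.6, -0.0]
gripper_width: -0.0001
gripper_force: 0.0
tool_pos: [0.4915, 0.0548, 0.201]
force: [0.6, -0.3, 0.4]
gripper_force: 0.0
tool_pos: [0.4947, 0.0556, 0.2004]
force: [0.2, 0.5, -0.1]
gripper_force: 0.0
tool_pos: [0.4987, 0.0559, 0.2]
force: [-0.1, 0.6, 0.1]
gripper_force: 0.0
```

```bash
python3 -m jog '[[[-1,3,0],[0,0,0],0],[[-1,0,0],[0,0,0],0],[[0,0,0],[0,0,0],0]]'| grep -E 'pos|force: \['
python3 -m jog '[[[-1,0,0],[0,0,0],0],[[-1,0,0],[0,0,0],0],[[0,0,0],[0,0,0],0]]'| grep -E 'pos|force: \['
python3 -m jog '[[[-1,0,0],[0,0,0],0],[[-1,0,0],[0,0,0],0],[[0,0,0],[0,0,0],0]]'| grep -E 'pos|force: \['
```

```text
tool_pos: [0.5005, 0.0591, 0.1999]
force: [0.7, -1.1, 0.1]
tool_pos: [0.5021, 0.0589, 0.1999]
force: [0.1, -0.3, -0.6]
tool_pos: [0.5029, 0.0593, 0.1997]
force: [-5.9, 1.8, 3.3]
```

Contact is at x≈0.5025, as predicted, with about 6 N of press. First rolling stroke.

```bash
python3 -m jog '[[[0,-5,0],[0,0,0],0],[[0,-5,0],[0,0,0],0],[[0,-5,0],[0,0,0],0]]'| grep -E 'pos|force: \['
python3 -m jog '[[[0,-5,0],[0,0,0],0],[[0,-5,0],[0,0,0],0],[[0,-2,0],[0,0,0],0]]'| grep -E 'pos|force: \['
python3 -m jog '[[[8,0,0],[0,0,0],0],[[10,10,0],[0,0,0],0],[[0,36,0],[0,0,0],0],[[0,36,0],[0,0,0],0],[[0,0,0],[0,0,0],0]]'| grep -E 'time|pos|force: \['
cat > chk.py <<'E'
from h import *
import sys
z=float(sys.argv[2]);out=[]
for n,b in(("top",13),("scene",15)):
    f=bot.grab_frame(n);u,v=proj(f,[.532,.0455,z]).round().astype(int)
    c=f["frame"][v-b:v+b,u-b:u+b].astype(float);out.append(cv2.resize(np.clip(c*1.6,0,255).astype(np.uint8),(390,390),interpolation=cv2.INTER_CUBIC))
    r=c[:,:,2]-np.maximum(c[:,:,1]*1.3,c[:,:,0]);m=(c[:,:,2]>1.9*c[:,:,1])&(c[:,:,2]>50);ys,xs=np.nonzero(m)
    if len(xs)<1:print(n,"no red");continue
    h=cv2.cvtColor(c.astype(np.uint8),cv2.COLOR_BGR2HSV);g=cv2.inRange(h,(12,100,80),(35,255,255))|(m*255).astype(np.uint8)
    yy,xx=np.nonzero(g);
    p=onz(f,xs.mean()+u-b,ys.mean()+v-b,z);q=onz(f,xx.mean()+u-b,yy.mean()+v-b,z) if n=="top" else np.array([.532,.0455,z])
    print(n,len(xs),"red",p[:2].round(4),"nut",q[:2].round(4),"ang",np.degrees(np.arctan2(p[1]-q[1],p[0]-q[0])).round(1))
cv2.imwrite("pics/"+sys.argv[1],np.hstack(out))
E
python3 chk.py n1.png .2
python3 - <<'E'
import pickle
from h import *
for n,f in pickle.load(open("fs.pkl","rb")).items():
    u,v=proj(f,[.532,.0455,.199]).round().astype(int);c=f["frame"][v-12:v+12,u-12:u+12].astype(float)
    ys,xs=np.nonzero((c[:,:,2]>1.9*c[:,:,1])&(c[:,:,2]>50));p=onz(f,xs.mean()+u-12,ys.mean()+v-12,.199);print("start",n,len(xs),p,np.degrees(np.arctan2(p[1]-.0455,p[0]-.532)))
E
```

```text
tool_pos: [0.5011, 0.0443, 0.1998]
force: [-10.3, 1.0, 7.4]
tool_pos: [0.503, 0.0311, 0.2]
force: [-4.7, -1.1, 2.5]
time: 6.23
tool_pos: [0.4854, 0.1193, 0.2002]
force: [-0.7, 0.2, 0.2]
top 9 red [0.535  0.0306] nut [0.531  0.0451] ang -74.6
scene 1 red [0.5365 0.0339] nut [0.532  0.0455] ang -69.0
start scene 3 [0.52044549 0.0419623  0.199     ] -162.97674155311142
start top 6 [0.5210118 0.0405482 0.199    ] -155.74145191968637
```

View pics/n1.png

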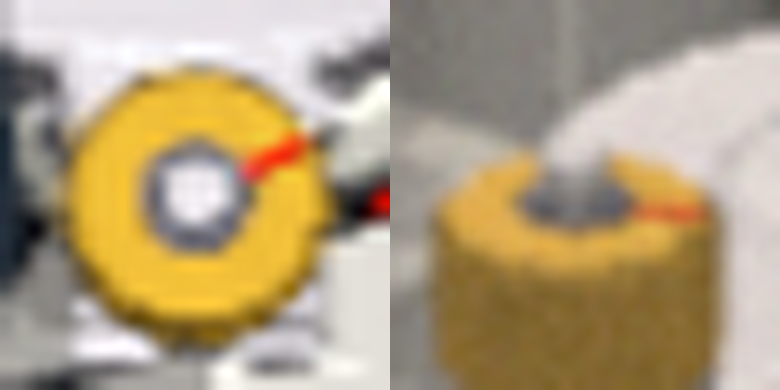

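The red line moved from about -147° to -62° (top crop, line from (245,175) to (305,145)). That is ~85° for a 27 mm stroke, so it's rolling without slip. Two more strokes of 29 mm.

```bash
sed -i 's/ys,xs=np.nonzero(m)/m\&=np.hypot(*(np.mgrid[0:2*b,0:2*b]-b))<(8 if n=="top" else 11);ys,xs=np.nonzero(m)/' chk.py
python3 -m jog '[[[0,-27,0],[0,0,0],0],[[0,-27,0],[0,0,0],0],[[-8,0,0],[0,0,0],0],[[-8,0,0],[0,0,0],0],[[-2,0,0],[0,0,0],0]]'| grep -E 'pos|force: \['
python3 -m jog '[[[0,-5,0],[0,0,0],0],[[0,-5,0],[0,0,0],0],[[0,-5,0],[0,0,0],0]]'| grep -E 'pos|force: \['
python3 -m jog '[[[0,-5,0],[0,0,0],0],[[0,-5,0],[0,0,0],0],[[0,-4,0],[0,0,0],0]]'| grep -E 'pos|force: \['
python3 -m jog '[[[8,0,0],[0,0,0],0],[[10,15,0],[0,0,0],0],[[-8,14,0],[0,0,0],0],[[-8,0,0],[0,0,0],0],[[-2,0,0],[0,0,0],0]]'| grep -E 'pos|force: \['
python3 -m jog '[[[0,-5,0],[0,0,0],0],[[0,-5,0],[0,0,0],0],[[0,-5,0],[0,0,0],0]]'| grep -E 'pos|force: \['
python3 -m jog '[[[0,-5,0],[0,0,0],0],[[0,-5,0],[0,0,0],0],[[0,-4,0],[0,0,0],0]]'| grep -E 'pos|force: \['
python3 -m jog '[[[8,0,0],[0,0,0],0],[[10,10,0],[0,0,0],0],[[0,36,0],[0,0,0],0],[[0,37,0],[0,0,0],0],[[0,0,0],[0,0,0],0]]'| grep -E 'time|pos|force: \['
python3 chk.py n2.png .2
```

```text
tool_pos: [0.5034, 0.0602, 0.1996]
force: [-5.9, 2.3, 6.0]
tool_pos: [0.5011, 0.046, 0.1999]
force: [-9.9, 1.9, 8.3]
tool_pos: [0.5028, 0.0312, 0.2]
force: [-2.2, -0.3, 2.5]
tool_pos: [0.5042, 0.0613, 0.1997]
force: [-6.7, 3.9, 3.6]
tool_pos: [0.5011, 0.0451, 0.1998]
force: [-9.9, 0.8, 7.8]
tool_pos: [0.5032, 0.0301, 0.2]
force: [-0.6, 0.4, -0.0]
time: 8.58
tool_pos: [0.4853, 0.1193, 0.2001]
force: [0.2, -0.9, 0.1]
top 6 red [0.5247 0.0545] nut [0.5313 0.0452] ang 125.1
scene no red
```

The line is at 125°, so ~272° total (about 92° per stroke). Three more strokes.

```bash
python3 -m jog '[[[0,-27,0],[0,0,0],0],[[0,-28,0],[0,0,0],0],[[-8,0,0],[0,0,0],0],[[-8,0,0],[0,0,0],0],[[-2,0,0],[0,0,0],0]]'| grep -E 'pos|force: \['
python3 -m jog '[[[0,-5,0],[0,0,0],0],[[0,-5,0],[0,0,0],0],[[0,-5,0],[0,0,0],0]]'| grep -E 'pos|force: \['
python3 -m jog '[[[0,-5,0],[0,0,0],0],[[0,-5,0],[0,0,0],0],[[0,-4,0],[0,0,0],0]]'| grep -E 'pos|force: \['
python3 -m jog '[[[8,0,0],[0,0,0],0],[[10,15,0],[0,0,0],0],[[-8,14,0],[0,0,0],0],[[-8,0,0],[0,0,0],0],[[-2,0,0],[0,0,0],0]]'| grep -E 'pos|force: \['
python3 -m jog '[[[0,-5,0],[0,0,0],0],[[0,-5,0],[0,0,0],0],[[0,-5,0],[0,0,0],0]]'| grep -E 'pos|force: \['
python3 -m jog '[[[0,-5,0],[0,0,0],0],[[0,-5,0],[0,0,0],0],[[0,-4,0],[0,0,0],0]]'| grep -E 'pos|force: \['
python3 -m jog '[[[8,0,0],[0,0,0],0],[[10,15,0],[0,0,0],0],[[-8,14,0],[0,0,0],0],[[-8,0,0],[0,0,0],0],[[-2,0,0],[0,0,0],0]]'| grep -E 'pos|force: \['
python3 -m jog '[[[0,-5,0],[0,0,0],0],[[0,-5,0],[0,0,0],0],[[0,-5,0],[0,0,0],0]]'| grep -E 'pos|force: \['
python3 -m jog '[[[0,-5,0],[0,0,0],0],[[0,-5,0],[0,0,0],0],[[0,-4,0],[0,0,0],0]]'| grep -E 'pos|force: \['
python3 -m jog '[[[8,0,0],[0,0,0],0],[[10,10,0],[0,0,0],0],[[0,36,0],[0,0,0],0],[[0,37,0],[0,0,0],0],[[0,0,0],[0,0,0],0]]'| grep -E 'time|pos|force: \['
python3 chk.py n3.png .202
```

```text
tool_pos: [0.5029, 0.0591, 0.1996]
force: [-7.6, 3.3, 5.5]
tool_pos: [0.5011, 0.0448, 0.1998]
force: [-9.5, 0.8, 7.3]
tool_pos: [0.5032, 0.0301, 0.1999]
force: [-0.4, 0.6, 0.8]
tool_pos: [0.5037, 0.0604, 0.1997]
force: [-6.9, 4.2, 4.7]
tool_pos: [0.5011, 0.0441, 0.1998]
force: [-9.7, 1.6, 8.4]
tool_pos: [0.5036, 0.0291, 0.2]
force: [0.1, -0.5, -0.3]
tool_pos: [0.5035, 0.0601, 0.1996]
force: [-7.0, 4.7, 5.9]
tool_pos: [0.5011, 0.0438, 0.1998]
force: [-10.6, 1.3, 9.9]
tool_pos: [0.5037, 0.0289, 0.2]
force: [-0.5, -0.2, -0.0]
time: 11.85
tool_pos: [0.4853, 0.1183, 0.2001]
force: [0.4, -0.9, 1.1]
top 4 red [0.5383 0.0543] nut [0.5314 0.0453] ang 52.7
scene 1 red [0.5394 0.0596] nut [0.532  0.0455] ang 62.3
```

The line is at ~53°, ~560° total. Two full strokes and a short one will bring it to ~780° (needs ≥720°, and under ~870°).

```bash
python3 -m jog '[[[0,-27,0],[0,0,0],0],[[0,-27,0],[0,0,0],0],[[-8,0,0],[0,0,0],0],[[-8,0,0],[0,0,0],0],[[-2,0,0],[0,0,0],0]]'| grep -E 'pos|force: \['
python3 -m jog '[[[0,-5,0],[0,0,0],0],[[0,-5,0],[0,0,0],0],[[0,-5,0],[0,0,0],0]]'| grep -E 'pos|force: \['
python3 -m jog '[[[0,-5,0],[0,0,0],0],[[0,-5,0],[0,0,0],0],[[0,-3,0],[0,0,0],0]]'| grep -E 'pos|force: \['
python3 -m jog '[[[8,0,0],[0,0,0],0],[[10,15,0],[0,0,0],0],[[-8,13,0],[0,0,0],0],[[-8,0,0],[0,0,0],0],[[-2,0,0],[0,0,0],0]]'| grep -E 'pos|force: \['
python3 -m jog '[[[0,-5,0],[0,0,0],0],[[0,-5,0],[0,0,0],0],[[0,-5,0],[0,0,0],0]]'| grep -E 'pos|force: \['
python3 -m jog '[[[0,-5,0],[0,0,0],0],[[0,-5,0],[0,0,0],0],[[0,-3,0],[0,0,0],0]]'| grep -E 'pos|force: \['
python3 -m jog '[[[8,0,0],[0,0,0],0],[[10,10,0],[0,0,0],0],[[0,36,0],[0,0,0],0],[[0,36,0],[0,0,0],0],[[0,0,0],[0,0,0],0]]'| grep -E 'time|pos|force: \['
python3 chk.py n4.png .204
```

```text
tool_pos: [0.5029, 0.0591, 0.1996]
force: [-7.2, 2.7, 5.5]
tool_pos: [0.5011, 0.0448, 0.1998]
force: [-9.0, 0.5, 8.2]
tool_pos: [0.503, 0.0309, 0.2]
force: [-2.4, -0.1, 2.4]
tool_pos: [0.5036, 0.0604, 0.1996]
force: [-7.2, 5.8, 4.6]
tool_pos: [0.5011, 0.0442, 0.1998]
force: [-11.3, 1.6, 9.0]
tool_pos: [0.5034, 0.03, 0.2]
force: [-2.0, 0.2, 1.4]
time: 14.2
tool_pos: [0.4853, 0.1182, 0.2001]
force: [0.4, 0.4, -0.0]
top 6 red [0.5278 0.034 ] nut [0.5312 0.0453] ang -106.8
scene 4 red [0.5267 0.036 ] nut [0.532  0.0455] ang -119.3
```

View pics/n4.png

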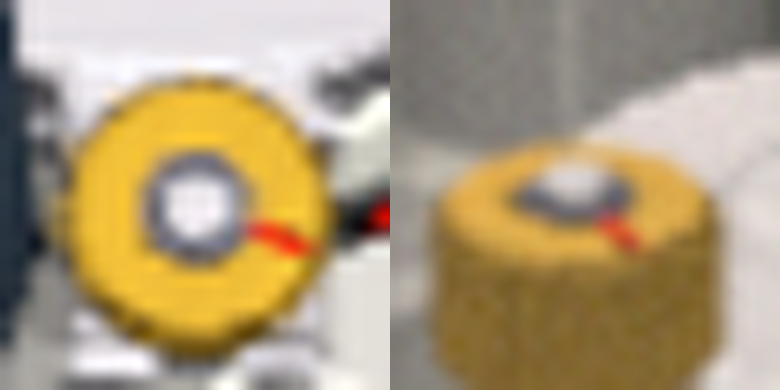

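The line is at -109° (top crop, (250,228)→(310,250)), ~758° from the start, so just over two turns. The bolt is still upright. Now I'll lift, go round above the nut and come down between the nut and the knob.

```bash
python3 -m jog '[[[0,0,-25],[0,0,0],0],[[0,0,-25],[0,0,0],0],[[-30,0,-5],[0,0,0],0],[[-30,0,0],[0,0,0],0],[[-28,0,0],[0,0,0],0]]'| grep -E 'pos|force: \['
python3 -m jog '[[[0,-23,0],[0,0,0],0],[[0,-23,0],[0,0,0],0],[[0,-23,0],[0,0,0],0],[[0,0,0],[0,0,0],0],[[0,0,0],[0,0,0],0]]'| grep -E 'time|pos|force: \['
```

```text
tool_pos: [0.5758, 0.1121, 0.2563]
force: [-0.1, -0.1, 0.5]
time: 15.13
tool_pos: [0.5741, 0.0422, 0.2548]
force: [-0.4, -0.5, 0.0]
```

```bash
python3 -m jog '[[[0,3,12],[0,0,0],0],[[0,0,12],[0,0,0],0],[[0,0,12],[0,0,0],0],[[0,0,10],[0,0,0],0],[[0,0,0],[0,0,0],0]]'| grep -E 'pos|force: \['
python3 -m jog '[[[4,0,0],[0,0,0],0],[[4,0,0],[0,0,0],0],[[4,0,0],[0,0,0],0],[[4,0,0],[0,0,0],0],[[4,0,0],[0,0,0],0]]'| grep -E 'pos|force: \['
python3 -m jog '[[[4,0,0],[0,0,0],0],[[4,0,0],[0,0,0],0],[[4,0,0],[0,0,0],0],[[4,0,0],[0,0,0],0],[[4,0,0],[0,0,0],0]]'| grep -E 'time|pos|force: \['
python3 chk.py n5.png .2
```

```text
tool_pos: [0.5727, 0.0474, 0.2067]
force: [0.0, 0.2, 0.9]
tool_pos: [0.5545, 0.0469, 0.2098]
force: [0.4, 0.1, 0.6]
time: 16.38
tool_pos: [0.5338, 0.0468, 0.209]
force: [0.2, -0.3, 0.6]
top no red
scene no red
```

It has moved about 28 mm past contact with almost no force, so the bolt is free. Continuing outward past the tipping point.

```bash
python3 -m jog '[[[5,0,0],[0,0,0],0],[[5,0,0],[0,0,0],0],[[5,0,0],[0,0,0],0],[[5,0,0],[0,0,0],0],[[5,0,0],[0,0,0],0]]'| grep -E 'pos|force: \['
python3 -m jog '[[[6,0,0],[0,0,0],0],[[6,0,0],[0,0,0],0],[[0,0,0],[0,0,0],0],[[0,0,0],[0,0,0],0],[[0,0,0],[0,0,0],0]]'| grep -E 'pos|force: \['
python3 -m jog '[[[0,0,-25],[0,0,0],0],[[0,0,-35],[0,0,0],0],[[0,40,0],[0,0,0],0],[[0,40,0],[0,0,0],0],[[0,40,0],[0,0,0],0]]'| grep -E 'time|pos|force: \['
python3 -m jog '[[[0,0,0],[0,0,0],0],[[0,0,0],[0,0,0],0],[[0,0,0],[0,0,0],0],[[0,0,0],[0,0,0],0],[[0,0,0],[0,0,0],0]]'| grep -E 'time|pos|force: \['
python3 - <<'E'
from h import *
t=bot.grab_frame("top");s=bot.grab_frame("scene")
cv2.imwrite("pics/f.png",np.hstack([cv2.resize(t["frame"][150:290,210:370],(400,350),interpolation=2),cv2.resize(s["frame"][170:310,200:360],(400,350),interpolation=2)]))
for n,(u,v),z in [("top",(0,0),0)]:print(proj(t,[.434,.0455,.045]))
E
```

```text
tool_pos: [0.5086, 0.0469, 0.2089]
force: [-0.0, 0.4, -0.0]
tool_pos: [0.4975, 0.0469, 0.2091]
force: [0.4, 0.6, 0.1]
time: 17.73
tool_pos: [0.4984, 0.1678, 0.27]
force: [0.9, 0.3, -0.1]
time: 18.15
tool_pos: [0.4974, 0.1656, 0.2689]
force: [-0.1, 0.0, 0.2]
[279.90020819 285.47583593]
```

View pics/f.png

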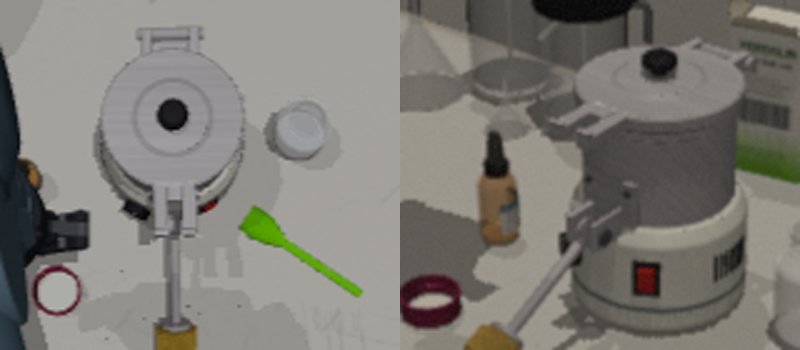

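The bolt is out of the slot and hanging in front of the grinder, with the nut at crop (176,335). The lug is empty, the jar, bottle, cap and scoop haven't moved, and the arm is clear.

```bash
python3 -c "
from workcell import bot
print(bot.job_done())"
```

```text
the job is handed in; nothing more can be done
None
```

The job is handed in: I rolled the nut about 2.1 turns counter-clockwise with the bolt upright, then pushed it outward so the bolt hangs in front of the grinder; nothing was gripped, and the jar, bottle, cap and scoop look unmoved.

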